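Lay up tasting boards from the pile

TASK

Lay up the tasting service from the pile of serving boards: set the ramekin that stands on the pile upright in the square bay of the two-bay tray, lay the short board flat in the bay beside it, and lay the long board from the top of the pile flat in the single-bay tray. Leave the lowest board where it lies, set things down rather than dropping them, and do not push or tip the bottle, the mill or the jar.

Things in the scene. Friction and masses are not known exactly. Their poses are not given: they have to be found in the camera images.
- long_board: wooden serving board, a plain rectangular plank 180 mm (x) by 58 mm (y) and 20 mm thick (z), about 130 g; origin at the centre of its underside, x along its length, z up; at the start the topmost of the three piled boards, lying flat on the short board, a few mm and up to 0.15 rad askew to it, with the ramekin standing on it
- short_board: wooden serving board, a plain rectangular plank 130 mm (x) by 58 mm (y) and 20 mm thick (z), about 94 g; origin at the centre of its underside, x along its length, z up; at the start the middle board of the pile, under the long board and on the lowest board
- lowest_board: wooden serving board, a plain rectangular plank 180 mm (x) by 58 mm (y) and 20 mm thick (z), about 130 g; origin at the centre of its underside, x along its length, z up; the bottom board of the pile, on the rubber mat; it stays there. It looks the same as the long board
- ramekin: small white round dish, open on top, 42 mm high, outer diameter 50 mm at the foot and 54 mm at the rim, wall 4 mm, about 90 g; origin at the centre of its underside, z up; at the start it stands upright on the long board, up to 45 mm from that board's middle along its length and up to 1 mm from its centre line
- mat: thin black rubber mat under the pile, 200 by 76 mm, 4 mm thick, fixed; origin at the centre of its underside on the worktop
- single_tray: metal tray with one bay, fixed to the worktop, 198 mm (x) by 76 mm (y); origin at the centre of its underside, x along its length. Floor 4 mm thick, rim 4 mm wide all round whose top is 10 mm above the worktop (6 mm above the tray floor)
- long_bay (a point): centre of the floor of the single tray's bay, 4 mm above the worktop, axes as the tray's; the bay is 190 mm (x) by 68 mm (y) inside and takes the long board
- double_tray: metal tray with two bays in a row, fixed to the worktop, 220 mm (x) by 76 mm (y); origin at the centre of its underside, x along its length towards the square bay. Floor, rim and the 4 mm wall between the bays as on the single tray (tops 10 mm above the worktop)
- short_bay (a point): centre of the floor of the double tray's oblong bay, 36 mm from the tray's origin towards -x and 4 mm above the worktop, axes as the tray's; the bay is 140 mm (x) by 68 mm (y) inside and takes the short board
- square_bay (a point): centre of the floor of the double tray's square bay, 72 mm from the tray's origin towards +x and 4 mm above the worktop; the bay is 68 by 68 mm inside and takes the ramekin
- oil_bottle: green glass bottle standing upright, 56 mm in diameter, 210 mm high; origin at the centre of its underside; leave alone
- pepper_mill: dark wooden turned pepper mill standing upright, 54 mm in diameter, 165 mm high; origin at the centre of its underside; leave alone
- olive_jar: amber glass jar with steel lid standing upright, 68 mm in diameter, 90 mm high; origin at the centre of its underside; leave alone
There are look-alikes about, which are no part of the job. Leave any brown or orange look-alike of the double_tray alone.

How it is judged:
At the end, for the whole second after the job is handed in: Boards flat on their bays' floors (8 mm along and across, 3 mm in height, 0.12 rad, either way round), ramekin upright in the square bay (15 mm from centre), lowest board within 25 mm of its start and flat, all at rest; bottle, mill and jar upright within 30 mm of their starts (x of long_board in the frame of long_bay between -0.008 and 0.008 m and y of long_board in the frame of long_bay between -0.008 and 0.008 m and z of long_board in the frame of long_bay between -0.003 and 0.003 m and angle between each of long_board, short_board, lowest_board's own z axis and vertical below 0.05 rad and angle between the x axis of long_board and the x axis of single_tray, either way round below 0.12 rad and linear speed of each of long_board, short_board, ramekin, lowest_board below 0.02 m/s and angular speed of each of long_board, short_board, ramekin, lowest_board below 0.2 rad/s and x of short_board in the frame of short_bay between -0.008 and 0.008 m and y of short_board in the frame of short_bay between -0.008 and 0.008 m and z of short_board in the frame of short_bay between -0.003 and 0.003 m and angle between the x axis of short_board and the x axis of double_tray, either way round below 0.12 rad and horizontal distance between ramekin and square_bay below 0.015 m and z of ramekin in the frame of square_bay between -0.003 and 0.003 m and angle between ramekin's own z axis and vertical below 0.08 rad and distance of lowest_board from where it was at the start of the episode below 0.025 m and distance of each of oil_bottle, pepper_mill, olive_jar from where it was at the start of the episode below 0.03 m and angle between each of oil_bottle, pepper_mill, olive_jar's own z axis and vertical below 0.15 rad); the robot touches nothing.
It fails at once if the bottle, the mill or the jar is pushed more than 30 mm or tipped (distance of any of oil_bottle, pepper_mill, olive_jar from where it was at the start of the episode above 0.03 m or angle between any of oil_bottle, pepper_mill, olive_jar's own z axis and vertical above 0.4 rad).
It fails at once if a board or the ramekin is dropped or thrown (faster than 0.8 m/s while no finger touches it: a free fall of over 30 mm) ((linear speed of long_board above 0.8 m/s and contact force between long_board and the fingers below 0.05 N) or (linear speed of short_board above 0.8 m/s and contact force between short_board and the fingers below 0.05 N) or (linear speed of ramekin above 0.8 m/s and contact force between ramekin and the fingers below 0.05 N)).
It also fails if it takes over 72 s, if anything falls off the work surface, if the arm or the gripper's body presses on something with over 40 N, if the wrist force passes 120 N, or if a joint passes its speed limit or range.

ROBOT

A 6-joint arm with a two-finger parallel gripper is mounted at the origin on the work surface. World frame = base frame: x ahead of the robot, y to its left, z up, the work surface at z = 0. Lengths are in m, angles in rad, forces in N, time in s.
With the tool pointing down it reaches from about 0.4 to 0.825 m from the base axis. Payload 7 kg.
Tool frame: the origin (TCP) lies midway between the tips of the shut fingers; the grasp point (between the pads) lies 19 mm behind it; z points along the fingers, y is the line along which they close (so a half turn about z gives the same grasp; the last joint's range is limited). The gripper opens to 88 mm and grips with 3 to 60 N. Pads are 19 mm wide; open, the fingers measure 130 mm over their backs; the gripper's body (78 mm by 193 mm) begins 47 mm behind the grasp point.
Start: joints at [1.515, 0.359, 0.012, 0, -1.224, -0.288], TCP at [0.228, 0.635, 0.227] pointing down, gripper open.
Joint ranges: [-3.07, 3.07], [-1.43, 2.12], [-1.02, 1.25], [-3.03, 1.67], [-3.05, -0], [-3.03, 3.03]. Speed limits (rad/s): [2.39, 2.39, 3.01, 3.14, 3.14, 3.14].

INTERFACE

Orientations are given as [roll, pitch, yaw] about the fixed x, y, z axes, in that order (R = Rz(yaw) Ry(pitch) Rx(roll)).
In Python, from station import telemetry, eyes, ticket, recognise, trace gives the robot as it stands. The module is installed in compiled form; this text tells all that it offers.
- The arm moves only by the tool servo_tool, never from a script. Its argument "series" is a list that holds one entry, the list of rows, each a list of 4 numbers: the shift along the tool's x, y, z in mm, then the turn about the tool's z in rad. In form: [[[x, y, z, roll], ...]]. A call has exactly 10 rows; each row shifts and turns the commanded pose from where the row before left it, along the tool's axes as they then stand; what a row does not reach is not made up. A row lasts 1/12 s, in which the tool goes at most 41.7 mm and 7.16 degrees, less where a joint would pass 70% of its speed; a pose out of reach is approached as far as the arm can. A call is refused whole if a number of a shift passes 41.7 or a number of a turn 0.125, either way. A call with a gripper value outside its range is refused whole. "claw" is the gripper's target within -1 to 1 (shut at 1, half-way at 0, fully open at -1), set as the call begins (left out, the last holds). The fingers move at their own pace and stop on an object; "grip_force" is the grip in N (left out, the last holds). Time passes only in rows, so rows that do not move let the fingers close, or fill a call up. It gives the time, the measured TCP pose, the force, the opening and the grip force at its end, in the units of the state.
- telemetry.get_state(): the state, without advancing time (a new reading comes with each control period).
- eyes.grab_frame(name): name is "scene" or "side" or "wrist"; returns the picture (400x640x3 uint8, red, green, blue); there is no depth.
- eyes.calibration(name): a dict with "mtx" (3x3 intrinsics, pixels), "rvec" (rotation vector, rad) and "tvec" (3), from world to camera coordinates, as OpenCV has them. Camera axes: x right, y down, z forward; pixel columns grow to the right and rows downward; lengths in m; the calibration is good to about 2 mm. The wrist camera is an equidistant fisheye: a pixel r from the principal point sees the ray r / f radians off the axis. A picture is of the moment at which its call begins: read the wrist's pose just before it. calibration takes no time and is no camera call; for the wrist camera it gives the pose at the moment of the call.
- ticket.job_done(): hands the job in; it is judged then, once.
Trained networks look in the newest picture that a camera, given by its name, has taken for a name from the list of things; names that differ only in an ending like _2 or _b are one class to them, and where a whole thing is asked for, a point or a joint stands for the part that bears it (a point fixed in the world has none). Each returns a list of dicts, best first, with "conf" (0 to 1); they miss things now and then, are a little off and sometimes report something else, mostly with a low value. They report only what shows in the picture. A call takes as long as a camera call. They do not tell look-alikes from the thing itself.
- recognise(camera, name): "position" ([x, y, z] in m, in world coordinates, good to about 4 mm: the middle of the surface that is visible of it).
- trace(camera, name): "mask" (400x640 bool, what is visible of it).
The state is a dict: "t": time; "q": joint angles; "qd": joint speeds; "joint_efforts": joint torques, N m; "eef_pos": TCP position; "ee_rot": TCP orientation; "force": force on the tool from outside, world axes, zero at the start; "moment": the same for the moment, N m; "width": finger opening in m; "gripper_force": force on a finger pad.
Only numpy, scipy, OpenCV 4.12 (cv2) and the standard library are available. Lean on these libraries where they do the work, as an engineer would, in place of code of your own. Each camera call takes 0.05 s, during which the arm holds its last target. There are 200 camera calls.

## Working session

There is one attempt and no reset: what is moved stays moved. The work goes in short steps, Python scripts to look and compute and a tool call to move; the robot and the scene stay as the last step left them, time stands still between calls to the robot, and variables do not carry over. Pictures are saved under pics/ and viewed, at most 13 in all, crops included, and the job is handed in when it is done.

Besides the shell and the picture viewer there is one more tool, called after ">>>" as name(argument=value, ...) on one line, values as JSON. servo_tool: Moves the arm, as the interface text tells. Its arguments: {"type":"object","properties":{"series":{"type":"array"},"claw":{"type":"number"},"grip_force":{"type":"number"}},"required":["series"]}

```bash
mkdir -p pics; cat > h.py <<'E'
import numpy as np, cv2
from station import telemetry, eyes, ticket, recognise, trace
def cal(n):
    c=eyes.calibration(n); R=cv2.Rodrigues(np.array(c['rvec'],float))[0]
    return np.array(c['mtx'],float),R,np.array(c['tvec'],float).ravel()
def ray(n,uv,z,c=None):
    """pixels -> world points on plane z"""
    K,R,t=c or cal(n); uv=np.atleast_2d(uv).astype(float)
    x=(uv[:,0]-K[0,2])/K[0,0]; y=(uv[:,1]-K[1,2])/K[1,1]
    if n=='wrist':
        r=np.hypot(x,y)+1e-12; d=np.c_[x/r*np.sin(r),y/r*np.sin(r),np.cos(r)]
    else: d=np.c_[x,y,np.ones_like(x)]
    o=-R.T@t; w=d@R
    return o+w*((z-o[2])/w[:,2])[:,None]
def save(im,name): cv2.imwrite('pics/'+name,im[:,:,::-1])
def rect(mask):
    c,_=cv2.findContours(mask.astype(np.uint8),cv2.RETR_EXTERNAL,cv2.CHAIN_APPROX_NONE)
    return max(c,key=cv2.contourArea).reshape(-1,2)
E
python3 - <<'E'
from h import *
for n in('scene','side'):
    save(eyes.grab_frame(n),n+'0.png')
    print(n,(-cal(n)[1].T@cal(n)[2]).round(3))
    for o in('long_board','short_board','ramekin','single_tray','double_tray','oil_bottle','pepper_mill','olive_jar','mat'):
        print(o,[(np.round(d['position'],3).tolist(),round(d['conf'],2)) for d in recognise(n,o)])
save(eyes.grab_frame('wrist'),'wrist0.png')
s=telemetry.get_state();print(s['t'],s['eef_pos'],s['ee_rot'],s['width'])
E
```

```text
scene [1.162 0.551 1.057]
long_board [([0.491, 0.298, 0.062], 0.64)]
short_board [([0.552, 0.326, 0.037], 0.57)]
ramekin [([0.538, 0.299, 0.09], 0.64), ([0.467, -0.127, 0.108], 0.4)]
single_tray [([0.483, -0.3, 0.002], 0.95)]
double_tray [([0.774, 0.385, 0.006], 0.82), ([0.603, -0.012, 0.007], 0.77), ([0.77, -0.271, 0.002], 0.72)]
oil_bottle [([0.471, -0.13, 0.108], 0.65), ([0.589, 0.321, 0.024], 0.37)]
pepper_mill [([0.487, 0.163, 0.095], 0.97), ([0.688, 0.166, 0.078], 0.35)]
olive_jar [([0.686, 0.164, 0.078], 0.96)]
mat [([0.58, 0.332, 0.004], 0.53)]
side [0.47  0.721 0.726]
long_board [([0.496, 0.305, 0.063], 0.85)]
short_board [([0.513, 0.33, 0.036], 0.74)]
ramekin [([0.456, -0.122, 0.105], 0.72), ([0.544, 0.291, 0.087], 0.66)]
single_tray [([0.506, -0.295, 0.004], 0.68)]
double_tray [([0.762, -0.278, 0.003], 0.95), ([0.598, -0.01, -0.003], 0.79), ([0.517, 0.328, 0.034], 0.72), ([0.774, 0.386, 0.0], 0.63)]
oil_bottle [([0.456, -0.12, 0.108], 0.72), ([0.544, 0.291, 0.085], 0.21)]
pepper_mill [([0.466, 0.167, 0.098], 0.77)]
olive_jar [([0.665, 0.18, 0.067], 0.82)]
mat [([0.511, 0.331, 0.005], 0.67), ([0.509, -0.294, 0.001], 0.2)]
1.05 [0.22751909 0.63545485 0.22655895] [ 3.14155417e+00 -1.19373721e-05 -3.43737195e-01] 0.0875966579173813
```

View pics/scene0.png

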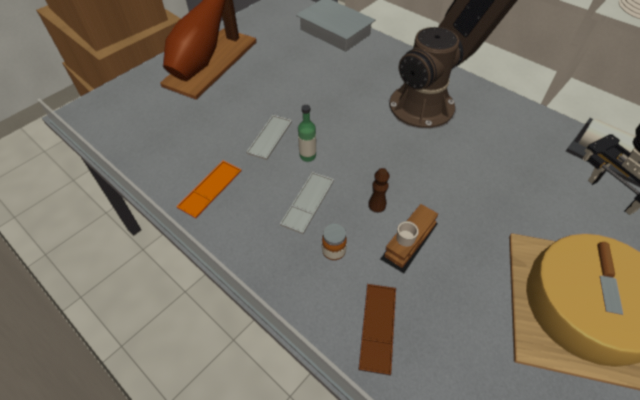

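View pics/side0.png

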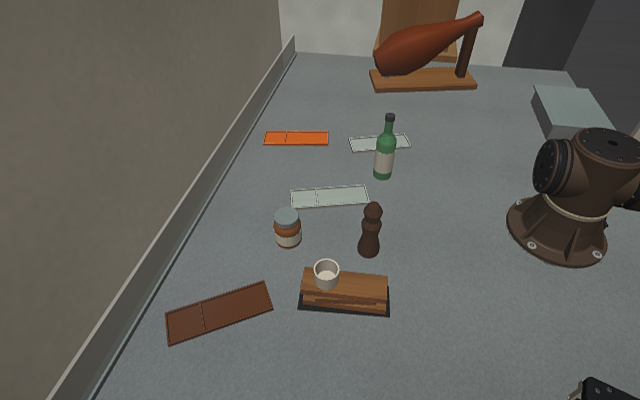

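The scene picture shows the pile at about (410,235) and the ramekin at (407,232). Candidates for the double tray are grey (308,202), orange (210,188) and brown (378,328); I choose the grey one. Its divider is at (297,208), so the square bay is on the +x side. The single grey tray is at (270,137).

```bash
python3 - <<'E'
from h import *
def fit(p): 
    (c,s,a)=cv2.minAreaRect((p[:,:2]*1000).astype(np.float32)); 
    if s[0]<s[1]: a+=90; s=s[::-1]
    return np.round(c,1),np.round(s,1),round((a+90)%180-90,1)
for n in('scene','side'):
    im=eyes.grab_frame(n)
    for o,z in(('double_tray',.01),('single_tray',.01),('mat',.004),('pepper_mill',0),('olive_jar',0),('oil_bottle',0)):
        for d in trace(n,o)[:3]:
            if d['conf']<.4: continue
            c=rect(d['mask'])
            low=c[c[:,1]>=c[:,1].max()-1].mean(0)
            print(n,o,round(d['conf'],2),c.mean(0).round(),fit(ray(n,c,z)),'low',ray(n,low,0)[0,:2].round(3))
    if n=='scene': save(cv2.resize(im[130:290,230:450],None,fx=3.5,fy=3.5,interpolation=cv2.INTER_CUBIC),'crop1.png')
E
```

```text
scene double_tray 0.91 [209. 189.] (array([ 761.4, -270.8]), array([226.1,  87.4]), 9.8) low [ 0.861 -0.225]
scene double_tray 0.83 [307. 203.] (array([598.5,  -8.3]), array([226.9,  80.6]), 16.5) low [0.69  0.049]
scene double_tray 0.62 [378. 330.] (array([768.1, 384.2]), array([224.6,  80.5]), 32.7) low [0.847 0.459]
scene single_tray 0.71 [269. 137.] (array([ 478.6, -294.2]), array([205.1,  81.2]), 19.0) low [ 0.558 -0.241]
scene mat 0.89 [407. 256.] (array([540.3, 330.2]), array([164.8,  68.8]), -20.8) low [0.599 0.339]
scene pepper_mill 0.62 [379. 191.] (array([411.9, 120.8]), array([180.3,  55.1]), 31.0) low [0.484 0.169]
scene olive_jar 0.68 [334. 242.] (array([648.2, 140.6]), array([119.5,  68.4]), 41.5) low [0.694 0.176]
scene oil_bottle 0.91 [306. 134.] (array([ 370.3, -220.5]), array([278.7,  62.1]), 43.4) low [ 0.47  -0.126]
side double_tray 0.82 [296. 138.] (array([ 763.1, -269.9]), array([216.3,  82.4]), 10.5) low [ 0.758 -0.243]
side double_tray 0.57 [329. 197.] (array([598. ,  -7.4]), array([218.2,  84.8]), 16.8) low [0.648 0.04 ]
side double_tray 0.56 [217. 313.] (array([767.9, 384. ]), array([218.2,  81.6]), 33.0) low [0.837 0.467]
side single_tray 0.9 [363. 144.] (array([ 529.1, -275.5]), array([97. , 89.5]), 17.0) low [ 0.535 -0.243]
side mat 0.84 [344. 310.] (array([508.2, 318. ]), array([199.7,  39.5]), 6.4) low [0.425 0.325]
side pepper_mill 0.81 [370. 231.] (array([471.3,  78.4]), array([197.7,  52. ]), 90.0) low [0.465 0.175]
side olive_jar 0.78 [287. 228.] (array([688.4, 114.2]), array([146.3,  71.1]), -73.5) low [0.671 0.183]
side oil_bottle 0.71 [385. 148.] (array([ 457.4, -311.6]), array([390.2,  60.9]), 89.4) low [ 0.455 -0.12 ]
```

View pics/crop1.png

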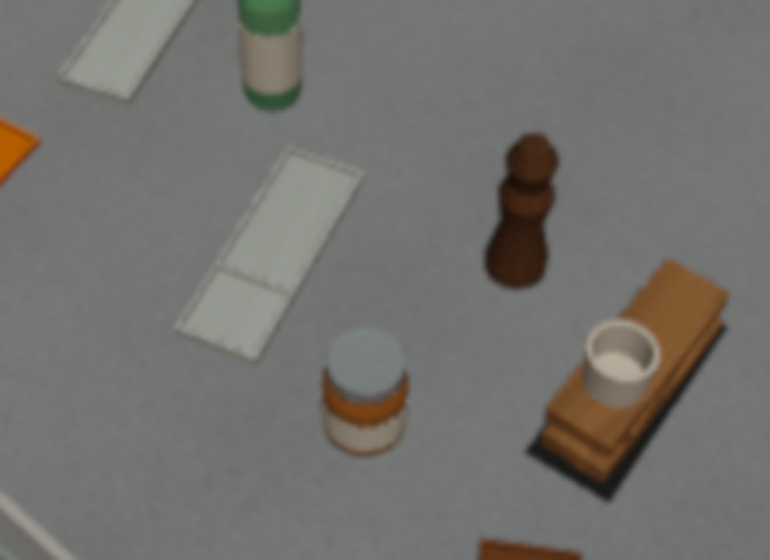

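The crop confirms the grey tray: its small bay is at the lower left, the +x end. Next I write a planning helper and go over the pile to look from near.

```bash
cat >> h.py <<'E'
def plan(targets,N,cur=None):
    """targets [(x,y,z,yaw)], N rows each; prints rounded rows from current pose"""
    s=telemetry.get_state(); p=np.array(s['eef_pos']); yaw=s['ee_rot'][2]; rows=[]
    if cur: p=np.array(cur[:3]);yaw=cur[3]
    for (x,y,z,w),n in zip(targets,N):
        for k in range(n):
            m=n-k; d=(np.array([x,y,z])-p)/m*1000; a=(yaw-w+np.pi)%(2*np.pi)-np.pi; a=round(a/m,3)
            X=np.array([np.cos(yaw),np.sin(yaw),0]);Y=np.array([np.sin(yaw),-np.cos(yaw),0]);Z=np.array([0,0,-1.])
            r=np.round([d@X,d@Y,d@Z],1); rows.append([*map(float,r),float(a)])
            p=p+(r[0]*X+r[1]*Y+r[2]*Z)/1000; yaw-=a
    for i in range(0,len(rows),10): print(str(rows[i:i+10]).replace(' ',''))
    print(s['t'],p.round(4),round(yaw,4),'maxshift',max(np.abs(np.array(rows)[:,:3]).max(),0))
E
python3 - <<'E'
from h import *
plan([(.535,.300,.25,.45)],[18])
E
```

```text
[[22.4,11.8,-1.3,-0.044],[21.8,12.8,-1.3,-0.044],[21.2,13.7,-1.3,-0.044],[20.6,14.6,-1.3,-0.044],[20.0,15.5,-1.3,-0.044],[19.3,16.4,-1.3,-0.044],[18.5,17.2,-1.3,-0.044],[17.7,18.0,-1.3,-0.044],[16.9,18.8,-1.3,-0.044],[16.1,19.5,-1.3,-0.044]]
[[15.2,20.2,-1.3,-0.044],[14.3,20.8,-1.3,-0.044],[13.4,21.5,-1.3,-0.044],[12.4,22.0,-1.3,-0.044],[11.4,22.6,-1.3,-0.044],[10.5,23.0,-1.3,-0.045],[9.4,23.5,-1.3,-0.044],[8.4,23.8,-1.3,-0.045]]
1.75 [0.535  0.3001 0.25  ] 0.4502 maxshift 23.8
```

>>> servo_tool(series=[[[22.4,11.8,-1.3,-0.044],[21.8,12.8,-1.3,-0.044],[21.2,13.7,-1.3,-0.044],[20.6,14.6,-1.3,-0.044],[20.0,15.5,-1.3,-0.044],[19.3,16.4,-1.3,-0.044],[18.5,17.2,-1.3,-0.044],[17.7,18.0,-1.3,-0.044],[16.9,18.8,-1.3,-0.044],[16.1,19.5,-1.3,-0.044]]], claw=-1)

```text
t: 2.58
eef_pos: [0.399, 0.4481, 0.2398]
ee_rot: [-3.141, -0.0, 0.098]
force: [1.2, 0.2, 0.1]
width: 0.0877
gripper_force: 0.0
```

>>> servo_tool(series=[[[15.2,20.2,-1.3,-0.044],[14.3,20.8,-1.3,-0.044],[13.4,21.5,-1.3,-0.044],[12.4,22.0,-1.3,-0.044],[11.4,22.6,-1.3,-0.044],[10.5,23.0,-1.3,-0.045],[9.4,23.5,-1.3,-0.044],[8.4,23.8,-1.3,-0.045],[0,0,0,0],[0,0,0,0]]])

```text
t: 3.42
eef_pos: [0.5357, 0.299, 0.2499]
ee_rot: [3.142, 0.0, 0.448]
force: [0.4, -0.6, -0.4]
width: 0.0878
gripper_force: 0.0
```

```bash
python3 - <<'E'
from h import *
c=cal('wrist');im=eyes.grab_frame('wrist');save(im,'w1.png')
print(c[0].round(1),(-c[1].T@c[2]).round(3))
for o,z in(('ramekin',.106),('long_board',.064),('short_board',.044),('mat',.004),('pepper_mill',.165),('olive_jar',.09)):
    for d in trace('wrist',o)[:2]:
        k=rect(d['mask']);p=ray('wrist',k,z,c)
        r=cv2.minAreaRect((p[:,:2]*1000).astype(np.float32))
        print(o,round(d['conf'],2),k.min(0),k.max(0),np.round(r[0],1),np.round(r[1],1),round(r[2],1))
s=telemetry.get_state();print(s['t'],s['eef_pos'],s['ee_rot'])
E
```

```text
[[309.7   0.  318.2]
 [  0.  309.7 199.7]
 [  0.    0.    1. ]] [0.604 0.33  0.409]
ramekin 0.79 [297 149] [349 203] [548.3 297.9] [53.4 54.2] 84.7
long_board 0.79 [264 172] [336 264] [475.9 294. ] [115.5  61.1] 1.5
short_board 0.62 [294 141] [306 170] [548.8 329.1] [37.8  4.8] 3.6
mat 0.97 [263 110] [364 244] [515.8 327.1] [ 71.9 213.9] 75.0
pepper_mill 0.82 [370 236] [395 264] [523.  228.6] [27.6 22.4] 26.3
olive_jar 0.57 [433 104] [505 159] [665.5 171.1] [59.7 95.3] 22.3
3.7667 [0.53453215 0.30068143 0.25004026] [-3.14150567e+00 -7.16161139e-05  4.51174880e-01]
```

View pics/w1.png

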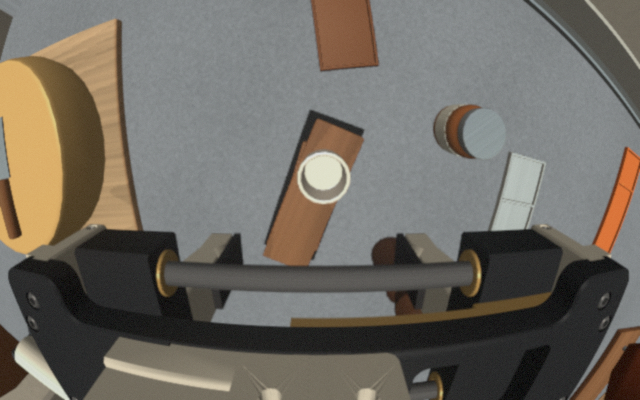

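The wrist view shows the ramekin rim at (323,177). It fits a 54 mm circle at z 0.106, which puts it at (0.548, 0.298). The mill is at (390,260), clear of the gripper at yaw 0.45.

```bash
python3 - <<'E'
from h import *
plan([(.548,.298,.115,.45),(.548,.298,.076,.45)],[6,4])
plan([(.548,.298,.21,.45),(.667,.0126,.21,.29),(.667,.0126,.05,.29),(.667,.0126,.0175,.29)],[6,14,6,4],cur=(.548,.298,.076,.45))
E
```

```text
[[1.8,1.4,22.5,0.0],[1.8,1.4,22.5,0.0],[1.8,1.4,22.5,0.0],[1.9,1.4,22.5,0.0],[1.8,1.3,22.5,0.001],[1.9,1.4,22.5,0.0],[-0.0,-0.0,9.8,0.0],[-0.0,-0.0,9.7,0.0],[-0.0,-0.0,9.8,0.0],[-0.0,-0.0,9.7,0.0]]
3.7667 [0.548 0.298 0.076] 0.4502 maxshift 22.5
[[0.0,0.0,-22.3,0.0],[0.0,0.0,-22.3,0.0],[0.0,0.0,-22.3,0.0],[0.0,0.0,-22.4,0.0],[0.0,0.0,-22.3,0.0],[0.0,0.0,-22.4,0.0],[-1.2,22.1,0.0,0.011],[-1.0,22.1,0.0,0.011],[-0.7,22.1,0.0,0.011],[-0.5,22.1,0.0,0.012]]
[[-0.2,22.1,0.0,0.012],[0.0,22.1,0.0,0.011],[0.3,22.1,0.0,0.012],[0.6,22.1,0.0,0.011],[0.8,22.0,0.0,0.011],[1.0,22.0,0.0,0.012],[1.3,22.0,0.0,0.011],[1.5,22.0,0.0,0.012],[1.8,22.0,0.0,0.011],[2.1,22.0,0.0,0.012]]
[[0.0,0.0,26.7,0.0],[0.0,0.0,26.7,0.0],[0.0,0.0,26.6,0.0],[0.0,0.0,26.7,0.0],[0.0,0.0,26.6,0.0],[0.0,0.0,26.7,0.0],[0.0,0.0,8.1,0.0],[0.0,0.0,8.1,0.0],[0.0,0.0,8.1,0.0],[0.0,0.0,8.2,0.0]]
3.7667 [0.667  0.0126 0.0175] 0.29 maxshift 26.7
```

>>> servo_tool(series=[[[1.8,1.4,22.5,0],[1.8,1.4,22.5,0],[1.8,1.4,22.5,0],[1.8,1.4,22.5,0],[1.8,1.4,22.5,0],[1.9,1.4,22.5,0],[0,0,12,0],[0,0,12,0],[0,0,9,0],[0,0,6,0]]])

```text
t: 4.6
eef_pos: [0.5484, 0.2975, 0.0754]
ee_rot: [3.142, 0.0, 0.451]
force: [-0.3, 0.3, 1.0]
width: 0.0878
gripper_force: 0.0
```

>>> servo_tool(series=[[[0,0,0,0],[0,0,0,0],[0,0,0,0],[0,0,0,0],[0,0,0,0],[0,0,0,0],[0,0,0,0],[0,0,0,0],[0,0,0,0],[0,0,-4,0]]], claw=1, grip_force=20)

```text
t: 5.43
eef_pos: [0.548, 0.2969, 0.0794]
ee_rot: [3.141, 0.001, 0.45]
force: [-0.4, -0.1, -2.9]
width: 0.0524
gripper_force: 20.0
```

>>> servo_tool(series=[[[0,0,-22,0],[0,0,-22,0],[0,0,-22,0],[0,0,-22,0],[0,0,-22,0],[0,0,-21,0],[-1.2,22.1,0,0.011],[-1.0,22.1,0,0.011],[-0.7,22.1,0,0.011],[-0.5,22.1,0,0.012]]])

```text
t: 6.27
eef_pos: [0.5824, 0.2146, 0.2108]
ee_rot: [-3.141, 0.001, 0.405]
force: [0.0, -0.1, -1.4]
width: 0.0519
gripper_force: 20.0
```

>>> servo_tool(series=[[[-0.2,22.1,0,0.012],[0,22.1,0,0.011],[0.3,22.1,0,0.012],[0.6,22.1,0,0.011],[0.8,22.0,0,0.011],[1.0,22,0,0.012],[1.3,22,0,0.011],[1.5,22,0,0.012],[1.8,22,0,0.011],[2.1,22,0,0.012]]])

```text
t: 7.1
eef_pos: [0.6674, 0.0107, 0.2105]
ee_rot: [-3.141, 0.001, 0.29]
force: [0.4, -0.3, -2.1]
width: 0.0519
gripper_force: 20.0
```

```bash
python3 - <<'E'
from h import *
c=cal('wrist');im=eyes.grab_frame('wrist');save(im,'w2.png')
for o,z in(('double_tray',.01),('single_tray',.01)):
    for d in trace('wrist',o)[:2]:
        k=rect(d['mask']);p=ray('wrist',k,z,c)
        r=cv2.minAreaRect((p[:,:2]*1000).astype(np.float32))
        print(o,round(d['conf'],2),k.min(0),k.max(0),np.round(r[0],1),np.round(r[1],1),round(r[2],1))
s=telemetry.get_state();print(s['t'],s['eef_pos'],s['ee_rot'],s['width'])
E
```

```text
double_tray 0.94 [287 146] [352 215] [662.6   6.1] [84.8 76.9] 16.8
double_tray 0.92 [63  0] [124 121] [764.4 375.5] [215.5  83.4] 33.1
7.25 [0.66736075 0.01030039 0.21006448] [-3.14142864e+00  1.64286128e-03  2.87691018e-01] 0.052451793956024895
```

View pics/w2.png

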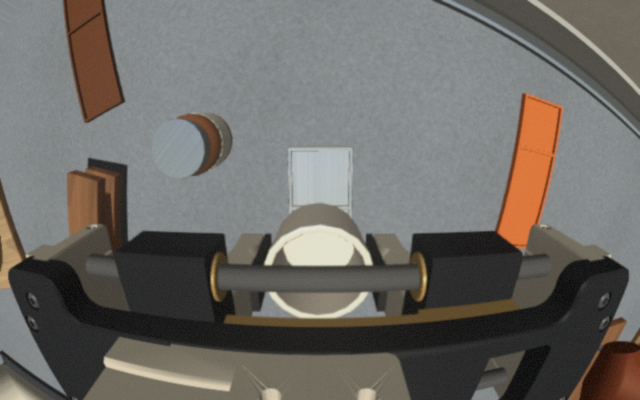

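The tray's square bay shows at (320,178), just ahead of the held ramekin. Wrist and scene estimates agree to 5 mm, at (0.667, 0.010), so I set it down from here.

>>> servo_tool(series=[[[0,0,26.5,0],[0,0,26.5,0],[0,0,26.5,0],[0,0,26.5,0],[0,0,26.5,0],[0,0,26.5,0],[0,0,14,0],[0,0,10,0],[0,0,6,0],[0,0,4,0]]])

```text
t: 8.08
eef_pos: [0.6675, 0.0123, 0.0177]
ee_rot: [3.142, 0.0, 0.291]
force: [0.4, -0.3, -1.3]
width: 0.0522
gripper_force: 20.0
```

>>> servo_tool(series=[[[0,0,1.5,0],[0,0,1,0],[0,0,0.5,0],[0,0,0,0],[0,0,0,0],[0,0,0,0],[0,0,0,0],[0,0,0,0],[0,0,0,0],[0,0,0,0]]])

```text
t: 8.92
eef_pos: [0.6682, 0.0121, 0.0166]
ee_rot: [3.141, -0.002, 0.29]
force: [-2.8, 0.0, 7.1]
width: 0.0523
gripper_force: 20.0
```

>>> servo_tool(series=[[[0,0,0,0],[0,0,0,0],[0,0,0,0],[0,0,0,0],[0,0,0,0],[0,0,0,0],[0,0,-10,0],[0,0,-20,0],[0,0,-30,0],[0,0,-30,0]]], claw=-1)

```text
t: 9.75
eef_pos: [0.6669, 0.0116, 0.1058]
ee_rot: [3.141, 0.002, 0.29]
force: [0.8, 0.2, -0.3]
width: 0.0877
gripper_force: 0.0
```

```bash
python3 - <<'E'
from h import *
s=telemetry.get_state();print(s['eef_pos'],s['ee_rot'],s['force'])
plan([(.667,.011,.23,.29),(.44,.30,.25,0.06)],[4,16])
E
```

```text
[0.66692595 0.01164661 0.10584474] [3.14149769e+00 1.88058017e-03 2.90238787e-01] [ 0.76970419  0.18100718 -0.26533377]
[[-0.0,0.2,-31.0,0.0],[-0.0,0.1,-31.1,0.0],[-0.1,0.2,-31.0,0.0],[-0.0,0.1,-31.1,0.0],[-8.4,-21.4,-1.2,0.014],[-8.7,-21.2,-1.3,0.014],[-9.0,-21.1,-1.2,0.014],[-9.3,-21.0,-1.3,0.014],[-9.6,-20.9,-1.2,0.015],[-9.9,-20.7,-1.3,0.014]]
[[-10.2,-20.6,-1.2,0.015],[-10.5,-20.4,-1.3,0.014],[-10.8,-20.3,-1.2,0.015],[-11.1,-20.1,-1.3,0.014],[-11.4,-19.9,-1.2,0.015],[-11.7,-19.8,-1.3,0.014],[-12.0,-19.6,-1.2,0.015],[-12.3,-19.4,-1.3,0.014],[-12.5,-19.2,-1.2,0.015],[-12.8,-19.1,-1.3,0.014]]
9.75 [0.44 0.3  0.25] 0.0602 maxshift 31.1
```

>>> servo_tool(series=[[[0,0,-31,0],[0,0,-31,0],[0,0,-31,0],[0,0,-31,0],[-10.9,-21.4,-1.2,0.014],[-11.2,-21.2,-1.3,0.014],[-11.5,-21.1,-1.2,0.014],[-11.8,-21.0,-1.3,0.014],[-12.1,-20.9,-1.2,0.015],[-12.4,-20.7,-1.3,0.014]]])

```text
t: 10.58
eef_pos: [0.5671, 0.117, 0.2374]
ee_rot: [-3.141, -0.001, 0.204]
force: [-0.6, 0.6, 0.5]
width: 0.0877
gripper_force: 0.0
```

>>> servo_tool(series=[[[-12.7,-20.6,-1.2,0.015],[-13,-20.4,-1.3,0.014],[-13.3,-20.3,-1.2,0.015],[-13.6,-20.1,-1.3,0.014],[-13.9,-19.9,-1.2,0.015],[-14.2,-19.8,-1.3,0.014],[-14.5,-19.6,-1.2,0.015],[-14.8,-19.4,-1.3,0.014],[-15.0,-19.2,-1.2,0.015],[-15.3,-19.1,-1.3,0.014]]])

```text
t: 11.42
eef_pos: [0.4004, 0.2942, 0.25]
ee_rot: [-3.141, -0.001, 0.059]
force: [0.1, 0.3, 0.5]
width: 0.0873
gripper_force: 0.0
```

```bash
python3 - <<'E'
from h import *
for i in range(2):
    c=cal('wrist');im=eyes.grab_frame('wrist')
    for o,z in(('long_board',.064),('short_board',.044),('mat',.004)):
        for d in trace('wrist',o)[:2]:
            k=rect(d['mask']);p=ray('wrist',k,z,c)
            r=cv2.minAreaRect((p[:,:2]*1000).astype(np.float32))
            print(o,round(d['conf'],2),k.min(0),k.max(0),np.round(r[0],1),np.round(r[1],1),round(r[2],1))
save(im,'w3.png')
for d in trace('wrist','pepper_mill')[:1]: print('mill',ray('wrist',rect(d['mask']),.14,c).round(3).min(0))
s=telemetry.get_state();print(s['t'],s['eef_pos'],s['ee_rot'],s['width'])
E
```

```text
long_board 0.9 [295   6] [349 164] [509.5 295.6] [182.   59.2] 2.9
long_board 0.28 [494   0] [557 133] [573.5  29. ] [179.5  74.5] 16.8
short_board 0.54 [348 116] [350 139] [461.1 260.8] [27.3  2.4] 4.1
mat 0.74 [348 141] [354 162] [428.  251.9] [28.  8.] 4.3
long_board 0.97 [295   7] [349 163] [510.2 295.8] [179.9  58.9] 3.1
mat 0.97 [290  19] [296 102] [545.4 334.6] [112.9   7.8] 3.8
mill [0.449 0.126 0.14 ]
11.8667 [0.40178336 0.29296699 0.24895643] [3.14138956e+00 5.28076633e-05 5.90894610e-02] 0.08784118782443354
```

View pics/w3.png

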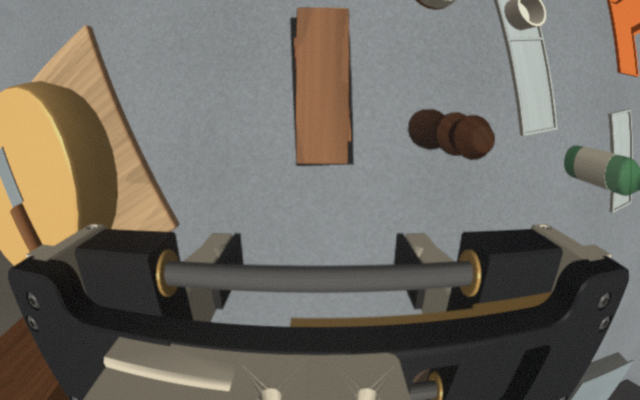

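The long board is at (0.510, 0.296), yaw 0.053. The measured size matches 180×58 at z 0.064. The ramekin shows upright in the square bay at (525,12).

```bash
python3 - <<'E'
from h import *
plan([(.510,.2957,.078,.053),(.510,.2957,.053,.053)],[7,3],cur=(.4008,.2936,.25,.059))
E
```

```text
[[15.6,0.6,24.6,0.001],[15.6,0.6,24.6,0.001],[15.6,0.6,24.6,0.001],[15.6,0.6,24.5,0.001],[15.6,0.6,24.6,0.001],[15.6,0.5,24.5,0.0],[15.5,0.5,24.6,0.001],[0.0,0.0,8.3,0.0],[0.0,0.0,8.3,0.0],[0.0,0.0,8.4,0.0]]
11.8667 [0.51   0.2957 0.053 ] 0.053 maxshift 24.6
```

>>> servo_tool(series=[[[15.6,0.6,24.6,0.001],[15.6,0.6,24.6,0.001],[15.6,0.6,24.6,0.001],[15.6,0.6,24.5,0.001],[15.6,0.6,24.6,0.001],[15.6,0.5,24.5,0],[15.5,0.5,24.6,0.001],[0,0,13,0],[0,0,8,0],[0,0,4,0]]])

```text
t: 12.7
eef_pos: [0.5103, 0.2946, 0.0504]
ee_rot: [3.14, 0.002, 0.053]
force: [-0.1, -0.8, 0.8]
width: 0.0877
gripper_force: 0.0
```

>>> servo_tool(series=[[[0,0,0,0],[0,0,0,0],[0,0,0,0],[0,0,0,0],[0,0,0,0],[0,0,0,0],[0,0,0,0],[0,0,0,0],[0,0,-3,0],[0,0,-6,0]]], claw=1, grip_force=40)

```text
t: 13.53
eef_pos: [0.5099, 0.2954, 0.0605]
ee_rot: [3.141, 0.001, 0.054]
force: [0.4, -0.4, -2.6]
width: 0.0575
gripper_force: 40.0
```

```bash
python3 - <<'E'
from h import *
plan([(.510,.295,.25,.053),(.41,-.15,.25,.33)],[8,22])
E
```

```text
[[0.0,0.0,-23.7,0.0],[0.0,0.1,-23.7,0.0],[0.0,0.0,-23.7,0.0],[0.0,0.1,-23.7,0.0],[0.0,0.0,-23.7,0.0],[0.0,0.1,-23.7,0.0],[0.1,0.0,-23.7,0.001],[0.0,0.1,-23.6,0.0],[-5.6,20.0,-0.0,-0.013],[-5.9,19.9,-0.0,-0.013]]
[[-6.1,19.8,-0.0,-0.013],[-6.4,19.7,-0.0,-0.013],[-6.6,19.6,-0.0,-0.012],[-6.9,19.6,-0.0,-0.013],[-7.1,19.5,-0.0,-0.012],[-7.4,19.4,-0.0,-0.013],[-7.6,19.3,-0.0,-0.012],[-7.8,19.2,-0.0,-0.013],[-8.1,19.1,-0.0,-0.012],[-8.3,19.0,-0.0,-0.013]]
[[-8.6,18.9,-0.0,-0.012],[-8.8,18.8,-0.0,-0.013],[-9.0,18.6,-0.0,-0.012],[-9.3,18.5,-0.0,-0.013],[-9.5,18.4,-0.0,-0.012],[-9.7,18.3,-0.0,-0.013],[-10.0,18.2,-0.0,-0.012],[-10.2,18.0,-0.0,-0.013],[-10.4,17.9,-0.0,-0.012],[-10.6,17.8,-0.0,-0.013]]
13.5333 [ 0.41 -0.15  0.25] 0.33 maxshift 23.7
```

>>> servo_tool(series=[[[0,0,-12,0],[0,0,-24,0],[0,0,-26,0],[0,0,-26,0],[0,0,-26,0],[0,0,-26,0],[0,0,-26,0],[0,0,-24,0],[-5.6,20,0,-0.013],[-5.9,19.9,0,-0.013]]])

```text
t: 14.37
eef_pos: [0.5017, 0.2558, 0.2527]
ee_rot: [-3.14, -0.002, 0.082]
force: [0.2, 0.6, -1.9]
width: 0.0577
gripper_force: 40.0
```

>>> servo_tool(series=[[[-6.1,19.8,0,-0.013],[-6.4,19.7,0,-0.013],[-6.6,19.6,0,-0.012],[-6.9,19.6,0,-0.013],[-7.1,19.5,0,-0.012],[-7.4,19.4,0,-0.013],[-7.6,19.3,0,-0.012],[-7.8,19.2,0,-0.013],[-8.1,19.1,0,-0.012],[-8.3,19,0,-0.013]]])

```text
t: 15.2
eef_pos: [0.4556, 0.0518, 0.2512]
ee_rot: [-3.141, -0.0, 0.207]
force: [0.3, -1.2, -2.0]
width: 0.0574
gripper_force: 40.0
```

>>> servo_tool(series=[[[-8.6,18.9,0,-0.012],[-8.8,18.8,0,-0.013],[-9,18.6,0,-0.012],[-9.3,18.5,0,-0.013],[-9.5,18.4,0,-0.012],[-9.7,18.3,0,-0.013],[-10,18.2,0,-0.012],[-10.2,18,0,-0.013],[-10.4,17.9,0,-0.012],[-10.6,17.8,0,-0.013]]])

```text
t: 16.03
eef_pos: [0.4103, -0.1502, 0.2513]
ee_rot: [-3.141, -0.0, 0.332]
force: [0.7, -0.5, -1.1]
width: 0.0573
gripper_force: 40.0
```

```bash
python3 - <<'E'
from h import *
s=telemetry.get_state();print(s['t'],s['eef_pos'],s['ee_rot'],s['width'])
for i in range(2):
    c=cal('wrist');im=eyes.grab_frame('wrist')
    for o,z in(('single_tray',.01),('double_tray',.01)):
        for d in trace('wrist',o)[:2]:
            k=rect(d['mask']);p=ray('wrist',k,z,c)
            r=cv2.minAreaRect((p[:,:2]*1000).astype(np.float32))
            print(o,round(d['conf'],2),k.min(0),k.max(0),np.round(r[0],1),np.round(r[1],1),round(r[2],1))
save(im,'w4.png')
s=telemetry.get_state();print(s['t'],s['eef_pos'],s['ee_rot'],s['width'])
E
```

```text
16.0333 [ 0.41028312 -0.15016975  0.25126388] [-3.14148534e+00 -2.62324334e-04  3.31835917e-01] 0.05734144809101116
single_tray 0.67 [405  87] [465 229] [ 477.2 -300.7] [199.3  81.6] 19.0
double_tray 0.83 [231   0] [296  87] [549.4 -28.4] [122.   79.4] 15.1
double_tray 0.58 [448   0] [501  54] [ 695.1 -287.5] [93.2 82.4] 11.0
single_tray 0.57 [406  88] [465 229] [ 477.5 -300.1] [198.5  79.8] 18.9
double_tray 0.87 [448   0] [500  54] [ 694.5 -288.4] [93.8 80.2] 9.2
double_tray 0.61 [233   0] [294  88] [550.  -28.5] [123.5  77.6] 16.8
16.3333 [ 0.41101833 -0.14889453  0.25109276] [-3.14147343e+00 -2.56058620e-04  3.31000618e-01] 0.0578136296955175
```

View pics/w4.png

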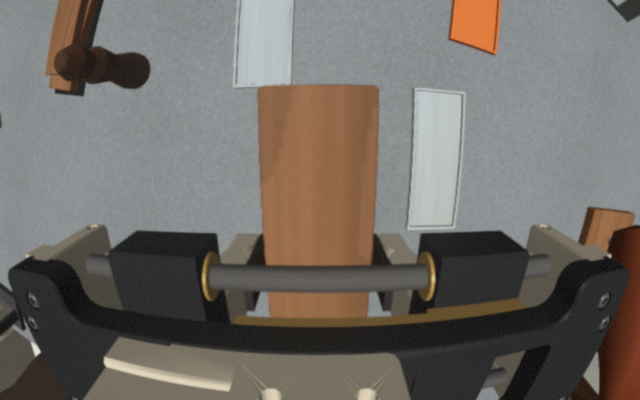

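The tray at (437,158) is clear of the held board, which is centred at column 319. The wrist fit gives (0.4775, -0.3003) and the scene fit agrees to 6 mm. I go over it and check again low down.

```bash
python3 - <<'E'
from h import *
plan([(.4776,-.2993,.25,.331),(.4776,-.2993,.045,.331)],[10,10],cur=(.4105,-.1500,.2512,.331))
E
```

```text
[[1.5,16.3,0.1,0.0],[1.5,16.3,0.1,0.0],[1.5,16.3,0.1,0.0],[1.5,16.3,0.1,0.0],[1.5,16.3,0.1,0.0],[1.5,16.3,0.1,0.0],[1.5,16.3,0.2,0.0],[1.5,16.3,0.1,0.0],[1.5,16.3,0.2,0.0],[1.4,16.3,0.1,0.0]]
[[0.0,0.0,20.5,0.0],[0.0,0.0,20.5,0.0],[0.0,0.0,20.5,0.0],[0.0,0.0,20.5,0.0],[0.0,0.0,20.5,0.0],[0.0,0.0,20.5,0.0],[0.0,0.0,20.5,0.0],[0.0,0.0,20.5,0.0],[0.0,0.0,20.5,0.0],[0.0,0.0,20.5,0.0]]
16.3333 [ 0.4776 -0.2993  0.045 ] 0.331 maxshift 20.5
```

>>> servo_tool(series=[[[1.5,16.3,0.1,0],[1.5,16.3,0.1,0],[1.5,16.3,0.1,0],[1.5,16.3,0.1,0],[1.5,16.3,0.1,0],[1.5,16.3,0.1,0],[1.5,16.3,0.1,0],[1.5,16.3,0.1,0],[1.5,16.3,0.1,0],[1.5,16.3,0.1,0]]])

```text
t: 17.17
eef_pos: [0.479, -0.2983, 0.2498]
ee_rot: [-3.141, 0.0, 0.332]
force: [-0.1, -0.7, -1.2]
width: 0.0576
gripper_force: 40.0
```

>>> servo_tool(series=[[[0,0,22,0],[0,0,22,0],[0,0,22,0],[0,0,22,0],[0,0,22,0],[0,0,22,0],[0,0,22,0],[0,0,22,0],[0,0,15,0],[0,0,10,0]]])

```text
t: 18.0
eef_pos: [0.4779, -0.2974, 0.0471]
ee_rot: [-3.14, 0.002, 0.332]
force: [0.5, 0.1, -0.9]
width: 0.0576
gripper_force: 40.0
```

```bash
python3 - <<'E'
from h import *
c=cal('wrist');im=eyes.grab_frame('wrist')
s=telemetry.get_state();print(s['t'],s['eef_pos'],s['ee_rot'],s['width'])
save(cv2.resize(im[60:230,240:400],None,fx=3.5,fy=3.5,interpolation=cv2.INTER_CUBIC),'w5.png')
for o,z in(('single_tray',.01),('long_board',s['eef_pos'][2]-.0075+.02)):
    for d in trace('wrist',o)[:1]:
        k=rect(d['mask']);p=ray('wrist',k,z,c)
        r=cv2.minAreaRect((p[:,:2]*1000).astype(np.float32))
        print(o,round(d['conf'],2),k.min(0),k.max(0),np.round(r[0],1),np.round(r[1],1),round(r[2],1))
E
```

```text
18.05 [ 0.47717122 -0.29725748  0.04587837] [-3.13907714  0.00328183  0.33182319] 0.05709924673362035
single_tray 0.72 [262  78] [382 233] [ 522.7 -285.9] [103.4  76.1] 19.1
long_board 0.7 [256  84] [378 265] [ 518.1 -284.4] [93.3 58.6] 19.1
```

View pics/w5.png

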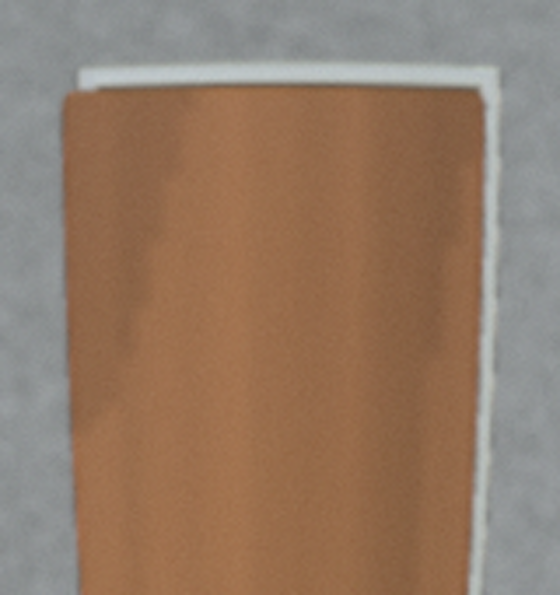

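The board's front edge is at columns 258–378 and the tray's at 263–383. The tray is about 2.8 mm to the tool's +y, and the ends and yaw match. I correct that and lower.

>>> servo_tool(series=[[[0,1.4,0,0],[0,1.4,0,0],[0,0,10,0],[0,0,8,0],[0,0,6,0],[0,0,4,0],[0,0,2,0],[0,0,2,0],[0,0,0,0],[0,0,0,0]]])

```text
t: 18.98
eef_pos: [0.4792, -0.3012, 0.017]
ee_rot: [3.142, 0.0, 0.331]
force: [-0.3, -1.0, -0.9]
width: 0.0578
gripper_force: 40.0
```

>>> servo_tool(series=[[[0,0,1,0],[0,0,1,0],[0,0,1,0],[0,0,1,0],[0,0,0.5,0],[0,0,0,0],[0,0,0,0],[0,0,0,0],[0,0,0,0],[0,0,0,0]]])

```text
t: 19.82
eef_pos: [0.4792, -0.3012, 0.0129]
ee_rot: [3.141, -0.0, 0.331]
force: [-1.7, 2.0, 5.1]
width: 0.0575
gripper_force: 40.0
```

>>> servo_tool(series=[[[0,0,0,0],[0,0,0,0],[0,0,0,0],[0,0,0,0],[0,0,0,0],[0,0,-5,0],[0,0,-15,0],[0,0,-25,0],[0,0,-30,0],[0,0,-30,0]]], claw=-1)

```text
t: 20.65
eef_pos: [0.4786, -0.3011, 0.1186]
ee_rot: [-3.141, 0.001, 0.331]
force: [1.4, -0.0, -0.5]
width: 0.0876
gripper_force: 0.0
```

```bash
python3 - <<'E'
from h import *
plan([(.46,-.29,.25,.331),(.40,.29,.25,.06)],[6,24])
c=cal('wrist');im=eyes.grab_frame('wrist')
for o,z in(('single_tray',.01),('long_board',.024)):
    for d in trace('wrist',o)[:1]:
        k=rect(d['mask']);p=ray('wrist',k,z,c)
        r=cv2.minAreaRect((p[:,:2]*1000).astype(np.float32))
        print(o,round(d['conf'],2),k.min(0),k.max(0),np.round(r[0],1),np.round(r[1],1),round(r[2],1))
E
```

```text
[[-2.3,-2.8,-21.9,0.0],[-2.3,-2.7,-21.9,0.0],[-2.3,-2.8,-21.9,0.0],[-2.4,-2.7,-21.9,0.0],[-2.3,-2.8,-21.9,0.0],[-2.4,-2.7,-21.9,0.0],[5.5,-23.7,-0.0,0.011],[5.2,-23.7,-0.0,0.011],[5.0,-23.8,-0.0,0.011],[4.7,-23.8,-0.0,0.011]]
[[4.5,-23.9,-0.0,0.011],[4.2,-23.9,-0.0,0.011],[3.9,-24.0,-0.0,0.011],[3.7,-24.0,-0.0,0.011],[3.4,-24.1,-0.0,0.011],[3.1,-24.1,-0.0,0.011],[2.9,-24.1,-0.0,0.012],[2.6,-24.2,-0.0,0.011],[2.3,-24.2,-0.0,0.012],[2.0,-24.2,-0.0,0.011]]
[[1.7,-24.2,-0.0,0.012],[1.5,-24.3,-0.0,0.011],[1.2,-24.3,-0.0,0.012],[0.9,-24.3,-0.0,0.011],[0.6,-24.3,-0.0,0.012],[0.3,-24.3,-0.0,0.011],[0.1,-24.3,-0.0,0.012],[-0.2,-24.2,-0.0,0.011],[-0.5,-24.3,-0.0,0.012],[-0.8,-24.2,-0.0,0.011]]
20.65 [0.4  0.29 0.25] 0.0602 maxshift 24.3
single_tray 0.67 [272  87] [361 264] [ 492.8 -295.7] [165.7  77.5] 19.2
long_board 0.84 [283  95] [354 265] [ 492.7 -297.8] [150.6  59.8] 18.6
```

>>> servo_tool(series=[[[-2.3,-2.8,-22,0],[-2.3,-2.8,-22,0],[-2.3,-2.8,-22,0],[-2.3,-2.8,-22,0],[-2.3,-2.8,-22,0],[-2.3,-2.8,-22,0],[5.5,-23.7,0,0.011],[5.2,-23.7,0,0.011],[5,-23.8,0,0.011],[4.7,-23.8,0,0.011]]])

```text
t: 21.63
eef_pos: [0.4498, -0.1921, 0.2487]
ee_rot: [-3.141, 0.001, 0.286]
force: [0.9, 0.4, -0.2]
width: 0.0877
gripper_force: 0.0
```

>>> servo_tool(series=[[[4.5,-23.9,0,0.011],[4.2,-23.9,0,0.011],[3.9,-24,0,0.011],[3.7,-24,0,0.011],[3.4,-24.1,0,0.011],[3.1,-24.1,0,0.011],[2.9,-24.1,0,0.012],[2.6,-24.2,0,0.011],[2.3,-24.2,0,0.012],[2,-24.2,0,0.011]]])

```text
t: 22.47
eef_pos: [0.4249, 0.0496, 0.2488]
ee_rot: [3.141, 0.001, 0.175]
force: [0.3, -0.2, -0.4]
width: 0.0877
gripper_force: 0.0
```

>>> servo_tool(series=[[[1.7,-24.2,0,0.012],[1.5,-24.3,0,0.011],[1.2,-24.3,0,0.012],[0.9,-24.3,0,0.011],[0.6,-24.3,0,0.012],[0.3,-24.3,0,0.011],[0,-24.3,0,0.012],[-0.2,-24.2,0,0.011],[-0.5,-24.3,0,0.012],[-0.8,-24.2,0,0.011]]])

```text
t: 23.3
eef_pos: [0.3998, 0.2911, 0.2487]
ee_rot: [3.141, 0.001, 0.06]
force: [0.8, -0.2, 0.1]
width: 0.0873
gripper_force: 0.0
```

```bash
python3 - <<'E'
from h import *
s=telemetry.get_state();print(s['t'],s['eef_pos'],s['ee_rot'],s['width'])
for i in range(2):
    c=cal('wrist');im=eyes.grab_frame('wrist')
    for o,z in(('short_board',.044),('lowest_board',.024),('mat',.004)):
        for d in trace('wrist',o)[:2]:
            k=rect(d['mask']);p=ray('wrist',k,z,c)
            r=cv2.minAreaRect((p[:,:2]*1000).astype(np.float32))
            print(o,round(d['conf'],2),k.min(0),k.max(0),np.round(r[0],1),np.round(r[1],1),round(r[2],1))
save(cv2.resize(im[0:200,240:400],None,fx=3,fy=3,interpolation=cv2.INTER_CUBIC),'w6.png')
s=telemetry.get_state();print(s['t'],s['eef_pos'],s['ee_rot'],s['width'])
E
```

```text
23.3 [0.39981481 0.29108984 0.24866114] [3.14069573e+00 9.78593447e-04 5.97118953e-02] 0.0872724753613922
short_board 0.77 [292  32] [348 142] [506.  294.9] [129.5  58.7] 8.3
short_board 0.74 [295 118] [341 159] [444.8 292.9] [48.7 54.4] 3.1
lowest_board 0.9 [294 119] [341 160] [441.9 293.3] [51.4 58.6] 3.2
mat 0.9 [286  14] [351 164] [507.7 294.8] [202.4  78.6] 6.0
short_board 0.7 [291  32] [346 142] [506.4 294.6] [129.5  58.2] 7.5
lowest_board 0.86 [294 121] [342 160] [439.6 291.5] [48.3 59.6] 0.5
mat 0.98 [286  14] [349 164] [508.1 294.9] [201.   78.3] 6.2
mat 0.35 [291  33] [346 142] [509.8 295.3] [144.3  65.2] 7.6
23.7 [0.40050003 0.28936068 0.2493712 ] [3.14141491e+00 1.86931315e-04 5.94851293e-02] 0.08739453977632528
```

View pics/w6.png

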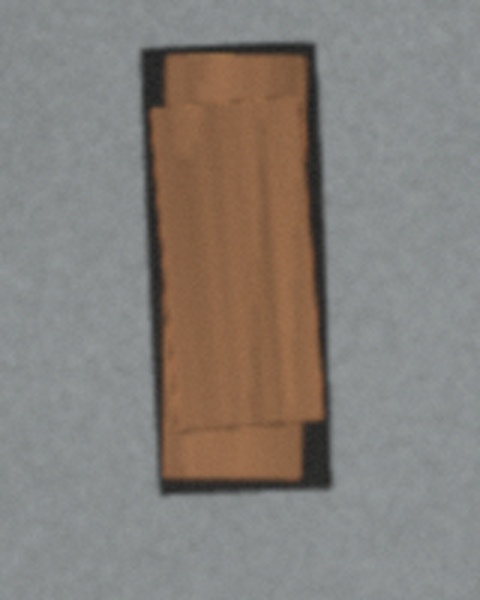

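The short board is cleanly seen at (0.506, 0.295), yaw 0.14. The measured size is 129.5×58, as it should be.

```bash
python3 - <<'E'
from h import *
plan([(.506,.2948,.06,.14),(.506,.2948,.0345,.14)],[9,3],cur=(.4000,.2900,.249,.06))
plan([(.506,.2948,.21,.14),(.47,-.02,.21,.29)],[8,18],cur=(.506,.2948,.045,.14))
E
```

```text
[[11.8,0.2,21.0,-0.009],[11.8,0.3,21.0,-0.009],[11.8,0.4,21.0,-0.009],[11.8,0.5,21.0,-0.009],[11.8,0.6,21.0,-0.009],[11.7,0.7,21.0,-0.009],[11.8,0.8,21.0,-0.009],[11.7,0.9,21.0,-0.008],[11.7,1.0,21.0,-0.009],[0.0,-0.0,8.5,0.0]]
[[0.0,-0.0,8.5,0.0],[0.0,-0.0,8.5,0.0]]
23.7 [0.506  0.2948 0.0345] 0.14 maxshift 21.0
[[0.0,0.0,-20.6,0.0],[0.0,0.0,-20.6,0.0],[0.0,0.0,-20.6,0.0],[0.0,0.0,-20.6,0.0],[0.0,0.0,-20.6,0.0],[0.0,0.0,-20.7,0.0],[0.0,0.0,-20.6,0.0],[0.0,0.0,-20.7,0.0],[-4.4,17.0,0.0,-0.008],[-4.6,17.0,0.0,-0.008]]
[[-4.7,17.0,0.0,-0.008],[-4.8,16.9,0.0,-0.008],[-5.0,16.9,0.0,-0.008],[-5.1,16.9,0.0,-0.008],[-5.2,16.8,0.0,-0.008],[-5.4,16.8,0.0,-0.009],[-5.5,16.7,0.0,-0.008],[-5.6,16.7,0.0,-0.009],[-5.8,16.6,0.0,-0.009],[-6.0,16.6,0.0,-0.008]]
[[-6.1,16.5,0.0,-0.008],[-6.2,16.5,0.0,-0.009],[-6.4,16.4,0.0,-0.008],[-6.5,16.3,0.0,-0.009],[-6.6,16.3,0.0,-0.008],[-6.8,16.2,0.0,-0.009]]
23.7 [ 0.4699 -0.02    0.21  ] 0.29 maxshift 20.7
```

>>> servo_tool(series=[[[11.8,0.2,21,-0.009],[11.8,0.3,21,-0.009],[11.8,0.4,21,-0.009],[11.8,0.5,21,-0.009],[11.8,0.6,21,-0.009],[11.7,0.7,21,-0.009],[11.8,0.8,21,-0.009],[11.7,0.9,21,-0.008],[11.7,1,21,-0.009],[0,0,11,0]]])

```text
t: 24.53
eef_pos: [0.5074, 0.2937, 0.0471]
ee_rot: [3.14, 0.002, 0.139]
force: [0.1, 0.7, 0.2]
width: 0.0879
gripper_force: 0.0
```

>>> servo_tool(series=[[[0,0,7,0],[0,0,5,0],[0,0,2,0],[0,0,0,0],[0,0,0,0],[0,0,0,0],[0,0,0,0],[0,0,0,0],[0,0,0,0],[0,0,0,0]]])

```text
t: 25.37
eef_pos: [0.5065, 0.2951, 0.0357]
ee_rot: [-3.141, -0.0, 0.14]
force: [-0.3, -0.6, 0.7]
width: 0.0875
gripper_force: 0.0
```

>>> servo_tool(series=[[[0,0,2,0],[0,0,0,0],[0,0,0,0],[0,0,0,0],[0,0,0,0],[0,0,0,0],[0,0,0,0],[0,0,0,0],[0,0,-3,0],[0,0,-6,0]]], claw=1, grip_force=40)

```text
t: 26.2
eef_pos: [0.506, 0.2945, 0.042]
ee_rot: [3.141, 0.001, 0.14]
force: [-0.1, 0.2, -1.3]
width: 0.0575
gripper_force: 40.0
```

>>> servo_tool(series=[[[0,0,-12,0],[0,0,-22,0],[0,0,-24,0],[0,0,-24,0],[0,0,-24,0],[0,0,-24,0],[0,0,-22,0],[0,0,-15,0],[-4.4,17,0,-0.008],[-4.6,17,0,-0.008]]])

```text
t: 27.03
eef_pos: [0.5027, 0.2605, 0.2112]
ee_rot: [-3.14, -0.002, 0.158]
force: [-0.0, -1.0, -1.4]
width: 0.0575
gripper_force: 40.0
```

>>> servo_tool(series=[[[-4.7,17,0,-0.008],[-4.8,16.9,0,-0.008],[-5,16.9,0,-0.008],[-5.1,16.9,0,-0.008],[-5.2,16.8,0,-0.008],[-5.4,16.8,0,-0.009],[-5.5,16.7,0,-0.008],[-5.6,16.7,0,-0.009],[-5.8,16.6,0,-0.009],[-6,16.6,0,-0.008]]])

```text
t: 27.87
eef_pos: [0.4822, 0.0842, 0.2101]
ee_rot: [-3.141, -0.001, 0.24]
force: [-0.1, 0.6, -0.0]
width: 0.0574
gripper_force: 40.0
```

```bash
python3 - <<'E'
from h import *
s=telemetry.get_state();print(s['t'],s['eef_pos'],s['ee_rot'],s['width'])
for i in range(2):
    c=cal('wrist');im=eyes.grab_frame('wrist')
    for o,z in(('double_tray',.01),):
        for d in trace('wrist',o)[:3]:
            k=rect(d['mask']);p=ray('wrist',k,z,c)
            r=cv2.minAreaRect((p[:,:2]*1000).astype(np.float32))
            print(o,round(d['conf'],2),k.min(0),k.max(0),np.round(r[0],1),np.round(r[1],1),round(r[2],1))
E
```

```text
27.8667 [0.48216403 0.0841584  0.21009223] [-3.14131478e+00 -6.06016256e-04  2.39754373e-01] 0.057393365545131705
double_tray 0.89 [567   0] [603 138] [ 759.5 -274.1] [221.2  86.1] 9.8
double_tray 0.76 [383  16] [450 196] [596.3 -13.5] [220.7  80. ] 16.7
double_tray 0.62 [263   0] [327  36] [661.  155.4] [47.  75.2] 11.7
double_tray 0.73 [566   0] [602 137] [ 758.5 -274.2] [220.8  85.9] 9.9
double_tray 0.56 [382  15] [449 193] [597.4 -13.2] [218.4  79.4] 16.9
double_tray 0.47 [146   0] [162   7] [659.5 343.1] [10.1 25.2] 0.7
```

```bash
python3 - <<'E'
from h import *
plan([(.5624,-.0235,.21,.293),(.5624,-.0235,.05,.293)],[10,10])
E
```

```text
[[5.2,12.4,0.0,-0.005],[5.1,12.4,0.0,-0.006],[5.1,12.5,0.0,-0.005],[5.0,12.5,0.0,-0.006],[4.9,12.5,0.0,-0.005],[4.9,12.5,0.0,-0.006],[4.8,12.6,0.0,-0.005],[4.7,12.6,0.0,-0.006],[4.7,12.6,0.0,-0.005],[4.6,12.7,0.1,-0.006]]
[[-0.0,-0.0,16.0,0.0],[-0.0,-0.0,16.0,0.0],[-0.0,-0.0,16.0,0.0],[-0.0,-0.0,16.0,0.0],[-0.0,-0.0,16.0,0.0],[-0.0,-0.0,16.0,0.0],[-0.0,-0.0,16.0,0.0],[-0.0,-0.0,16.0,0.0],[-0.0,-0.0,16.0,0.0],[-0.0,-0.0,16.0,0.0]]
28.0667 [ 0.5624 -0.0235  0.05  ] 0.2931 maxshift 16.0
```

>>> servo_tool(series=[[[5.2,12.4,0,-0.005],[5.1,12.4,0,-0.006],[5.1,12.5,0,-0.005],[5,12.5,0,-0.006],[4.9,12.5,0,-0.005],[4.9,12.5,0,-0.006],[4.8,12.6,0,-0.005],[4.7,12.6,0,-0.006],[4.7,12.6,0,-0.005],[4.6,12.6,0,-0.005]]])

```text
t: 28.9
eef_pos: [0.5632, -0.0228, 0.2095]
ee_rot: [-3.142, -0.0, 0.294]
force: [0.2, -0.1, -0.4]
width: 0.0578
gripper_force: 40.0
```

>>> servo_tool(series=[[[0,0,18,0],[0,0,18,0],[0,0,18,0],[0,0,18,0],[0,0,18,0],[0,0,18,0],[0,0,18,0],[0,0,14,0],[0,0,10,0],[0,0,6,0]]])

```text
t: 29.73
eef_pos: [0.5622, -0.0226, 0.0522]
ee_rot: [-3.142, 0.002, 0.294]
force: [-0.6, 0.9, -0.5]
width: 0.0574
gripper_force: 40.0
```

```bash
python3 - <<'E'
from h import *
c=cal('wrist');im=eyes.grab_frame('wrist')
s=telemetry.get_state();print(s['t'],s['eef_pos'],s['ee_rot'],s['width'])
save(cv2.resize(im[40:240,230:410],None,fx=3,fy=3,interpolation=cv2.INTER_CUBIC),'w7.png')
for o,z in(('double_tray',.01),('short_board',s['eef_pos'][2]-.0095+.02),('ramekin',.046)):
    for d in trace('wrist',o)[:1]:
        k=rect(d['mask']);p=ray('wrist',k,z,c)
        r=cv2.minAreaRect((p[:,:2]*1000).astype(np.float32))
        print(o,round(d['conf'],2),k.min(0),k.max(0),np.round(r[0],1),np.round(r[1],1),round(r[2],1))
E
```

```text
29.7833 [ 0.56185487 -0.02272101  0.05167299] [-3.14140574e+00  2.28365378e-03  2.93469380e-01] 0.0574521350039886
double_tray 0.97 [582   0] [639 213] [ 767.2 -271.2] [239.2  89. ] 10.3
short_board 0.57 [259 133] [377 264] [591.6 -14.7] [70.2 58.2] 16.6
ramekin 0.9 [262   0] [363  96] [668.4  10.9] [53.1 53.4] 63.3
```

View pics/w7.png

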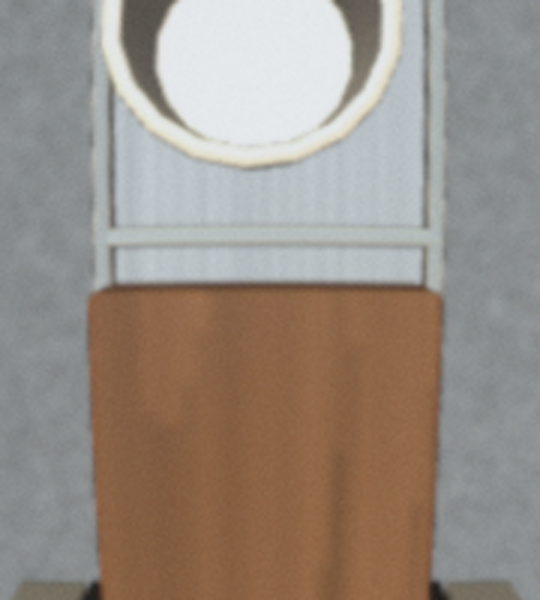

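```bash
python3 - <<'E'
from h import *
s=telemetry.get_state();p0=np.array(s['eef_pos']);w=s['ee_rot'][2]
X=np.array([np.cos(w),np.sin(w),0]);Y=np.array([np.sin(w),-np.cos(w),0])
for n,u,v,z in(('div near',230+268/3,40+245/3,.01),('div far',230+268/3,40+228/3,.01),('board front',318.3,40+289/3,p0[2]+.0105),('rimL',230+93/3,40+236/3,.01),('rimR',230+443/3,40+236/3,.01)):
    q=ray('wrist',[[u,v]],z)[0]-p0; print(n,(q@X*1000).round(1),(q@Y*1000).round(1))
E
```

```text
div near 69.4 1.8
div far 73.1 1.8
board front 63.8 1.1
rimL 72.0 -36.5
rimR 72.0 40.2
```

The board's front edge is 5.6 mm short of the divider (ideal is 5) and 0.7 mm off sideways. The ramekin stands upright in its bay. I lower the board.

>>> servo_tool(series=[[[0.5,0.7,0,0],[0,0,10,0],[0,0,8,0],[0,0,7,0],[0,0,5,0],[0,0,3,0],[0,0,1.5,0],[0,0,0,0],[0,0,0,0],[0,0,0,0]]])

```text
t: 30.77
eef_pos: [0.5634, -0.0235, 0.0192]
ee_rot: [3.142, -0.001, 0.293]
force: [0.1, -1.1, -0.5]
width: 0.0576
gripper_force: 40.0
```

>>> servo_tool(series=[[[0,0,1,0],[0,0,1,0],[0,0,1,0],[0,0,1,0],[0,0,0.5,0],[0,0,0,0],[0,0,0,0],[0,0,0,0],[0,0,0,0],[0,0,0,0]]])

```text
t: 31.6
eef_pos: [0.5632, -0.0236, 0.0145]
ee_rot: [3.142, -0.0, 0.293]
force: [0.2, 0.4, -0.7]
width: 0.0577
gripper_force: 40.0
```

>>> servo_tool(series=[[[0,0,0.5,0],[0,0,0.5,0],[0,0,0.5,0],[0,0,0,0],[0,0,0,0],[0,0,0,0],[0,0,0,0],[0,0,0,0],[0,0,0,0],[0,0,0,0]]])

```text
t: 32.43
eef_pos: [0.5632, -0.0236, 0.0134]
ee_rot: [3.142, -0.0, 0.293]
force: [-2.3, 0.6, 5.9]
width: 0.0578
gripper_force: 40.0
```

>>> servo_tool(series=[[[0,0,0,0],[0,0,0,0],[0,0,0,0],[0,0,0,0],[0,0,0,0],[0,0,-5,0],[0,0,-15,0],[0,0,-25,0],[0,0,-30,0],[0,0,-30,0]]], claw=-1)

```text
t: 33.27
eef_pos: [0.5626, -0.0238, 0.1191]
ee_rot: [3.142, 0.001, 0.293]
force: [1.0, 0.8, 0.2]
width: 0.0878
gripper_force: 0.0
```

>>> servo_tool(series=[[[-10,0,-20,0],[-15,0,-20,0],[-15,0,-20,0],[-15,0,-20,0],[-15,0,-20,0],[-15,0,-20,0],[-10,0,0,0],[0,0,0,0],[0,0,0,0],[0,0,0,0]]])

```text
t: 34.1
eef_pos: [0.4722, -0.051, 0.2376]
ee_rot: [-3.142, 0.001, 0.293]
force: [-0.5, 0.5, 0.2]
width: 0.0876
gripper_force: 0.0
```

```bash
python3 - <<'E'
from h import *
s=telemetry.get_state();print(s['t'],s['eef_pos'],s['ee_rot'])
c=cal('wrist');im=eyes.grab_frame('wrist');save(im,'w8.png')
for o,z in(('double_tray',.01),('short_board',.024),('ramekin',.046),('long_board',.024),('single_tray',.01),('lowest_board',.024)):
    for d in trace('wrist',o)[:2]:
        k=rect(d['mask']);p=ray('wrist',k,z,c)
        r=cv2.minAreaRect((p[:,:2]*1000).astype(np.float32))
        print(o,round(d['conf'],2),k.min(0),k.max(0),np.round(r[0],1),np.round(r[1],1),round(r[2],1))
E
```

```text
34.1 [ 0.47220008 -0.0510148   0.23758389] [-3.14151091e+00  5.01389064e-04  2.93188657e-01]
double_tray 0.76 [495   0] [544 113] [ 742.6 -278.5] [189.1  82.9] 9.8
double_tray 0.71 [286   0] [349 158] [588.5 -16.6] [205.7  77.9] 17.2
short_board 0.94 [293  45] [343 151] [562.3 -24.6] [129.6  59.5] 16.7
short_board 0.23 [ 95 114] [192 167] [453.4 196.8] [ 61.4 166.2] 26.4
ramekin 0.88 [291   0] [338  31] [653.1   6.9] [39.3 53.2] 16.5
long_board 0.89 [464 158] [509 231] [ 515.1 -284.7] [105.2  67.9] 18.6
single_tray 0.87 [454 152] [508 257] [ 495.8 -289.7] [158.   78.4] 17.2
lowest_board 0.61 [74 29] [124 149] [507.1 289.7] [178.3  71.9] 3.0
lowest_board 0.17 [287   0] [349 158] [586.9 -17.4] [197.8  74.8] 16.6
```

View pics/w8.png

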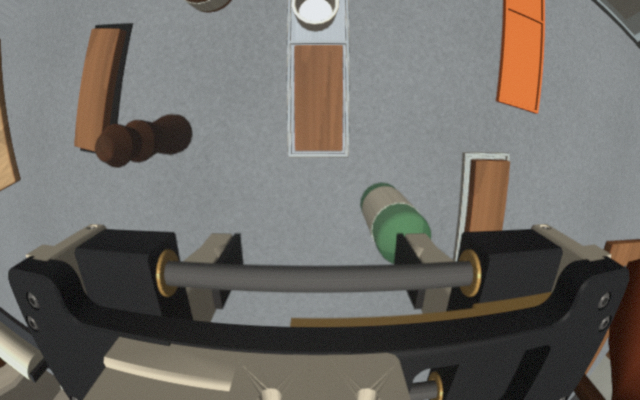

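The short board is in its bay at (319,98) and the ramekin in the square bay at (315,12). The long board is in the single tray at (488,195), the lowest board is on its mat, and the bottle and mill are upright.

```bash
python3 -c "
from h import *
print(ticket.job_done())"
```

```text
the job is handed in; nothing more can be done
None
```

I laid up the tasting service and handed the job in at about 34 s: ramekin in the square bay, short board beside it, long board in the single tray, lowest board left on its mat. The hand-in returned no verdict, but the last picture showed every piece in place and the bottle and mill upright; the jar, which I never went near, was only partly in view.

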